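# Hold the fitting check cell in the colour meter's beam

### The job

Check the drink colour meter with its glass standard: of the three amber check cells in the wooden tray, pick the one that fits the meter's well (30 mm between its clear faces), gripping it by its two frosted faces only and never touching the clear polished ones. Lower it upright into the well with the clear faces toward the lamp and the detector, press it down against the spring lift to the stop, and keep holding it there in the light beam: the program finishes while holding it down. Leave the other two cells and everything else on the bar where they stand.

Things in the scene. Friction and masses are not known exactly. Their poses are not given: they have to be found in the camera images.
- cell30_center (a point): 30 mm check cell: upright solid amber glass block with a black cap, 24 mm along its x, 30 along its y, 90 tall (82 glass, 8 cap). Whitish frosted faces look to its +x and -x, 24 mm apart, 30 wide, full glass height; clear polished faces look to its +y and -y. Point: its centre, 45 mm above its underside; z up. About 160 g. Turned half round it is the same
- cell20_center (a point): 20 mm check cell: upright solid amber glass block with a black cap, 24 mm along its x, 20 along its y, 90 tall (82 glass, 8 cap). Whitish frosted faces look to its +x and -x, 24 mm apart, 20 wide, full glass height; clear polished faces look to its +y and -y. Point: its centre, 45 mm above its underside; z up. About 100 g. Turned half round it is the same
- cell40_center (a point): 40 mm check cell: upright solid amber glass block with a black cap, 24 mm along its x, 40 along its y, 90 tall (82 glass, 8 cap). Whitish frosted faces look to its +x and -x, 24 mm apart, 40 wide, full glass height; clear polished faces look to its +y and -y. Point: its centre, 45 mm above its underside; z up. About 220 g. Turned half round it is the same
- cell_tray: low dark wooden tray, fixed, 92 mm along its x, 268 along its y, walls 12 high. Three bays in a row along y (centres -85, 0, +85 mm), parted by 9 mm high strips; felt floor 6 mm above the worktop. One cell stands loosely in each bay, turned a little (up to 0.35 rad against the tray). Origin: centre of its underside
- meter: drink colour meter, fixed: dark base 104 mm along its x, 216 along its y; lamp head with ribbed heat sink at +y, detector head with small display at -y, cell well between them. The light runs along its y, 40 mm above the worktop. Origin: centre of its underside, under the well; its x points roughly away from the robot
- well_mouth (a point): centre of the well's mouth, at the top of its dark collar, 62 mm above the worktop (nothing of the meter is higher). Opening 28 mm along the meter's x, 34 along its y, plus a 4 mm lead-in; a cell goes in upright, its y along the meter's y (either way round), so 2 mm play each side. Axes as the meter's
- lift_top (a point): (Mind the glass shelf on the wall: it overhangs the back of the worktop from 0.62 m ahead of the base on, underside 0.44 m up; a wrist swung out far would hit it.) Centre of the top of the spring-loaded cell lift in the well, a white plate with a red pointer: 34 mm above the worktop when up, 19 mm when fully down. Axes as the meter's
- lift (a joint): how far the cell lift is pressed down: 0 up, 0.015 m at its lower stop. Spring: about 3.5 N to start it, 7.3 N at the stop; it pushes the cell up again when let go. At the stop a cell's underside is 19 mm above the worktop, 43 mm deep in the well, and the cell stands in the beam
- jigger: bystander: steel double jigger, 44 x 44 x 88 mm, standing near the back; origin at the centre of its foot
- wine_stopper: bystander: steel ball wine stopper, 37 x 37 x 73 mm, standing near the back; origin at the centre of its foot
- bottle_opener: bystander: flat bar bottle opener with a blue grip, 45 x 154 x 11 mm, lying at the right; origin under its middle
- coaster_0: bystander: slate coaster, 92 x 92 x 8 mm, lying at the back left; origin under its centre
- wine_glass_2: bystander: smoke-green wine glass, 71 x 71 x 221 mm, standing at the right; origin at the centre of its foot

How it is judged:
By the outcome, as a careful person would: the job done as asked, in the order asked, and still so for the second after the job is handed in, while the arm keeps its last pose, push and grip.
It also fails if it takes over 48 s, if anything falls off the work surface, if the arm or the gripper's body presses on something with over 40 N, if the wrist force passes 120 N, or if a joint passes its speed limit or range.

### The arm

A 6-joint arm with a two-finger parallel gripper is mounted at the origin on a cart in front of the work surface, level with it; the furniture and walls round the work are solid. World frame = base frame: x ahead of the robot, y to its left, z up, the work surface at z = 0. Lengths are in mm, angles in rad, forces in N, time in s.
With the tool pointing down it reaches from about 375 to 825 mm from the base axis. Payload 5.5 kg.
Tool frame: the origin (TCP) lies on the front face of the gripper's body, between the roots of the fingers; the fingertips stand 73 mm ahead of it and the grasp point (between the pads) lies 54 mm ahead of it; y points along the fingers, x is the direction in which the jaws open and shut, and the axes are right-handed (so a half turn about y gives the same grasp; the last joint's range is limited). The gripper opens to 85 mm and grips with 20 to 120 N. Pads are 22 mm wide; open, the fingers measure 114 mm over their backs; the gripper's body (76 mm by 85 mm) begins 54 mm behind the grasp point. The pads swing forward as they close: fully open they stand 13 mm farther back than shut.
Start: joints at [-1.254, 0.314, -0.047, 1.21, 0, 1.571], TCP at [186.913, -570.139, 303.899] pointing down, gripper open.
Joint ranges: [-2.67, 2.67], [-0.69, 1.73], [-1.03, 1.25], [-2.08, 2.16], [-1.42, 1.45], [-3.14, 3.14]. Speed limits (rad/s): [2.39, 2.39, 3.01, 3.14, 3.14, 3.14].

### API

Orientations are given as a unit quaternion [w, x, y, z].
In Python, from rig import * gives the robot as it stands. The module is installed in compiled form; this text tells all that it offers.
- The arm moves only by the shell command python3 -m jog 'ROWS' [FORCE]. ROWS is JSON, one flat list of numbers, 7 for each row, row after row: the turn, a rotation vector about the tool's x, y, z in units of 8 degrees (1.0 is 8 degrees), then the shift along the tool's x, y, z in units of 25 mm (1.0 is 25 mm), then the closure, from -1 (fully open) to 1 (shut), so that 0 is half open. In form: [wx, wy, wz, dx, dy, dz, fingers, wx, wy, wz, dx, dy, dz, fingers, ...]. A call has 1 to 8 rows; each row is the pose to reach, as a shift and turn from the pose commanded when the call began, along the tool's axes at that moment; what a row does not reach only later rows make up. A row lasts 1/10 s, in which the tool goes at most 50 mm and 8.59 degrees, less where a joint would pass 70% of its speed; a pose out of reach is approached as far as the arm can. A call with a gripper value outside its range is refused whole. The fingers move at their own pace and stop on an object; FORCE is the grip in N (left out, the last holds). Time passes only in rows, so rows that repeat a pose let the fingers close. It gives the time, the measured TCP pose, the force and the opening at its end, in the units of the state.
- observe(): the state, without advancing time (a new reading comes with each control period).
- get_image(name): name is "scene" or "top" or "wrist"; returns a dict with "frame" (420x560x3 uint8, red, green, blue), "z_map" (420x560 float32, mm along the optical axis (not along the pixel's ray), 0 where there is no reading), "fx", "fy", "cx", "cy" (pixels), "k1" (the pictures are not rectified: a ray, as slopes to the right and down, at radius r is drawn at 1 + k1 r^2 times it, then the intrinsics apply), "R" (3x3) and "t" (3): a world point X has camera coordinates R X + t. Camera axes: x right, y down, z forward; pixel columns grow to the right and rows downward; lengths in mm; the calibration is good to about 2 mm. A picture is of the moment at which its call begins.
- finish_job(): hands the job in, once; it reports no verdict.
Trained networks look in the newest picture that a camera, given by its name, has taken for a name from the list of things; names that differ only in an ending like _2 or _b are one class to them, and where a whole thing is asked for, a point or a joint stands for the part that bears it (a point fixed in the world has none). Each returns a list of dicts, best first, with "p" (0 to 1); they miss things now and then, are a little off and sometimes report something else, mostly with a low value. They report only what shows in the picture. A call takes as long as a camera call.
- find_in(camera, name): "box" ([centre column, centre row, width, height] in pixels, round what is visible of it).
- regions_of(camera, name): "mask" (420x560 bool, what is visible of it) and "box" ([centre column, centre row, width, height] in pixels, round what is visible of it).
The state is a dict: "t": time; "joint_pos": joint angles; "dq": joint speeds; "joint_efforts": joint torques, N m; "tool_pos": TCP position; "eef_rot": TCP orientation; "ft_force": force on the tool from outside, world axes, zero at the start; "moment": the same for the moment, N m; "finger_gap": finger opening in mm.
Only numpy, scipy, OpenCV 4.12 (cv2) and the standard library are available. Lean on these libraries where they do the work, as an engineer would, in place of code of your own. Each camera call takes 0.05 s, during which the arm holds its last target.

## Working session

There is one attempt and no reset: what is moved stays moved. The work goes in short steps, Python scripts to look and compute and a shell command to move; the robot and the scene stay as the last step left them, time stands still between calls to the robot, and variables do not carry over. Pictures are saved under pics/ and viewed, and the job is handed in when it is done.

```bash
mkdir -p pics; python3 - <<'E'
from rig import *
import cv2, numpy as np
s=observe(); print({k:np.round(v,3).tolist() for k,v in s.items()})
for n in ["scene","top"]:
    g=get_image(n); cv2.imwrite(f"pics/{n}0.png",g["frame"][:,:,::-1])
    np.savez(f"{n}0.npz",**g)
    print(n,g["fx"],g["cx"],g["cy"],g["k1"],np.round(g["R"],3).tolist(),np.round(g["t"],1).tolist())
    for o in ["cell30_center","cell20_center","cell40_center","cell_tray","meter","lift_top"]:
        print(o,[(np.round(d["box"]).tolist(),round(d["p"],2)) for d in find_in(n,o)][:4])
E
```

```text
{'t': 0.0, 'joint_pos': [-1.254, 0.314, -0.048, 1.21, -0.0, 1.571], 'dq': [0.0, 0.003, 0.0, 0.001, 0.001, 0.002], 'joint_efforts': [-0.001, -53.959, 33.975, 0.019, -0.0, 0.0], 'tool_pos': [186.768, -569.692, 303.026], 'eef_rot': [0.573, -0.572, 0.415, -0.414], 'ft_force': [0.863, -0.814, 0.108], 'moment': [-0.001, 0.029, -0.063], 'finger_gap': 85.428}
scene 501.6873294487476 278.8589954496487 210.32279510767228 0.01929930914460539 [[-0.688, -0.726, -0.012], [-0.48, 0.467, -0.743], [0.545, -0.505, -0.669]] [313.6, 335.4, 1097.5]
cell30_center [([359.0, 186.0, 18.0, 27.0], 0.68)]
cell20_center [([327.0, 219.0, 12.0, 31.0], 0.76)]
cell40_center [([341.0, 201.0, 16.0, 26.0], 0.55), ([232.0, 287.0, 86.0, 79.0], 0.35), ([364.0, 131.0, 28.0, 71.0], 0.34)]
cell_tray [([330.0, 213.0, 56.0, 66.0], 0.59), ([187.0, 237.0, 15.0, 21.0], 0.17)]
meter [([233.0, 287.0, 78.0, 80.0], 0.91)]
lift_top [([331.0, 216.0, 58.0, 70.0], 0.56)]
top 540.2489526391905 274.3261162545962 208.28487166027236 -0.057300811875032845 [[0.001, -1.0, 0.003], [-0.98, -0.002, -0.2], [0.2, -0.003, -0.98]] [-96.2, 535.8, 1404.4]
cell30_center [([181.0, 244.0, 81.0, 58.0], 0.65), ([356.0, 238.0, 14.0, 14.0], 0.64)]
cell20_center [([297.0, 249.0, 3.0, 13.0], 0.49)]
cell40_center [([326.0, 239.0, 21.0, 13.0], 0.54)]
cell_tray [([327.0, 244.0, 106.0, 54.0], 0.74)]
meter [([181.0, 242.0, 80.0, 54.0], 0.74)]
lift_top []
```

```bash
python3 - <<'E'
import cv2
a=cv2.imread("pics/top0.png");cv2.imwrite("pics/top0z.png",cv2.resize(a[190:300,110:400],None,fx=2.75,fy=2.75,interpolation=cv2.INTER_CUBIC))
a=cv2.imread("pics/scene0.png");cv2.imwrite("pics/scene0z.png",cv2.resize(a[130:350,160:420],None,fx=2.7,fy=2.7,interpolation=cv2.INTER_CUBIC))
E
```

```text
(no output)
```

View pics/scene0.png

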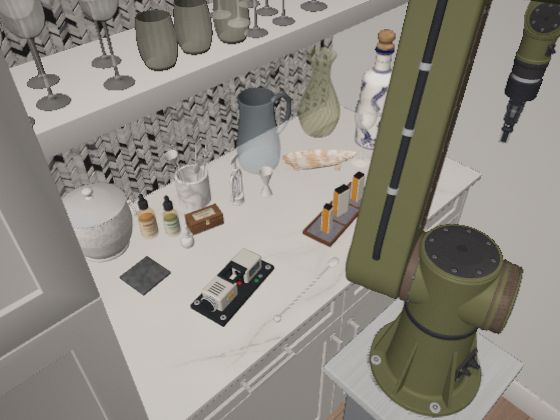

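View pics/top0.png

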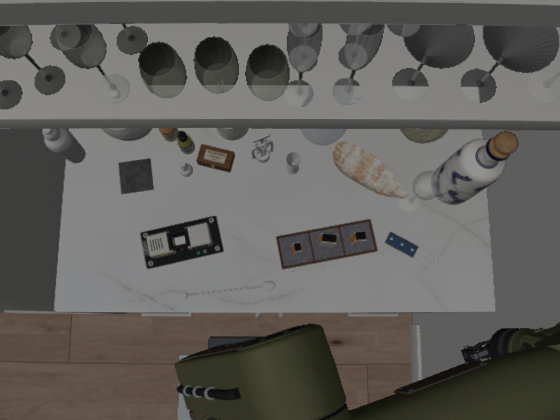

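```bash
ls pics
```

```text
scene0.png
scene0z.png
top0.png
top0z.png
```

View pics/top0z.png

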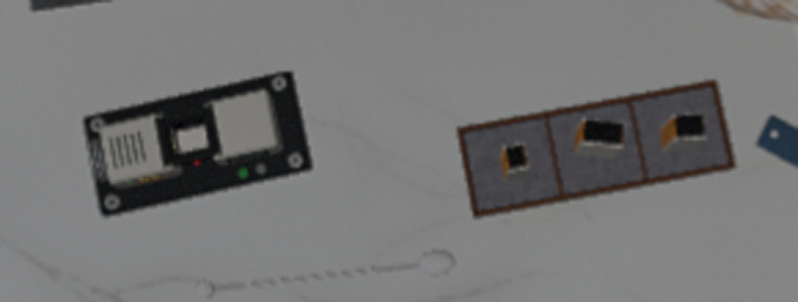

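View pics/scene0z.png

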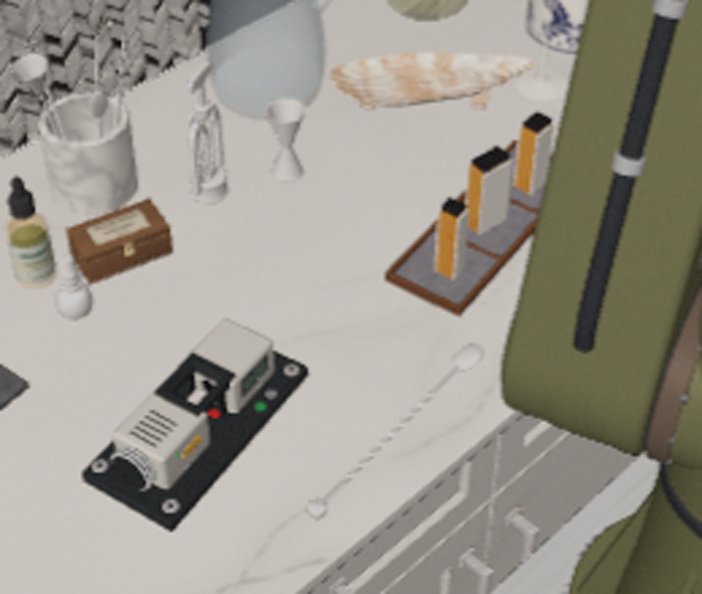

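The top view shows the cells from left to right as narrow (~297,249), wide (~328,240) and medium (~358,238). The medium one is the 30 mm cell. The meter is at about (181,242). Next I'll get coarse positions.

```bash
cat > h.py <<'E'
import numpy as np, cv2
from scipy.spatial.transform import Rotation as Ro
def ray(g,uv):
    uv=np.atleast_2d(np.asarray(uv,float))
    d=np.stack([(uv[:,0]-g["cx"])/g["fx"],(uv[:,1]-g["cy"])/g["fy"]],1)
    s=d.copy()
    for _ in range(20): s=d/(1+g["k1"]*(s**2).sum(1,keepdims=True))
    return np.c_[s,np.ones(len(s))]
def plane(g,uv,z):
    r=ray(g,uv)@g["R"]; c=-g["R"].T@g["t"]
    return c+r*((z-c[2])/r[:,2])[:,None]
def depth(g,uv):
    uv=np.atleast_2d(uv); p=np.round(uv).astype(int)
    Z=g["z_map"][p[:,1],p[:,0]]
    return (ray(g,uv)*Z[:,None]-g["t"])@g["R"]
def proj(g,X):
    X=np.atleast_2d(X); c=X@g["R"].T+g["t"]; s=c[:,:2]/c[:,2:]; s=s*(1+g["k1"]*(s**2).sum(1,keepdims=True))
    return s*[g["fx"],g["fy"]]+[g["cx"],g["cy"]]
def rowfor(obs,p,R):
    """needed rotvec/8deg and shift/25mm in tool axes"""
    q=obs["eef_rot"]; R0=Ro.from_quat([q[1],q[2],q[3],q[0]])
    return (R0.inv()*R).as_rotvec(degrees=True)/8, R0.inv().apply(np.asarray(p)-obs["tool_pos"])/25
E
python3 - <<'E'
from h import *
g=dict(np.load("top0.npz"))
f=g["frame"].astype(int).max(2)
for n,(a,b,c,d) in {"c30":(345,375,228,248),"c40":(315,345,228,250),"c20":(288,306,240,258)}.items():
    m=(f[b*0+c:d,a:b]<28).astype(np.uint8)
    k,l,st,ce=cv2.connectedComponentsWithStats(m); i=1+np.argmax(st[1:,4])
    pts=np.argwhere(l==i)[:,::-1]+[a,c]
    w=plane(g,pts,96); print(n,st[i],np.round(w.mean(0),1))
    r=cv2.minAreaRect(w[:,:2].astype(np.float32)); print(np.round(r[0],1),np.round(r[1],1),r[2])
m=regs=None
# meter corners (zoom px /2.75 + offset)
z=lambda u,v:(u/2.75+110,v/2.75+190)
P=[z(83,117),z(292,71),z(312,168),z(103,215)]
w=plane(g,P,18); print("meter",np.round(w,1).tolist(),np.round(w.mean(0),1))
print("collar",np.round(plane(g,[z(190,138)],62),1))
print(np.round(depth(g,[z(140,210),z(127,150),z(180,115),z(600,205),z(520,190)]),1).tolist())
P=[z(458,128),z(716,82),z(735,167),z(475,215)]
w=plane(g,P,12); print("tray",np.round(w,1).tolist(),np.round(w.mean(0),1))
E
```

```text
c30 [11  4  9  7 59] [ 456.7 -318.8   96. ]
[ 456.9 -318.3] [15.8 21.3] 0.024729877710342407
c40 [ 8  6 13  8 79] [ 450.6 -236.6   96. ]
[ 450.6 -237.2] [31.6 16.4] 84.80166625976562
c20 [ 7  4  6  6 29] [ 426.7 -154.4   96. ]
[ 426.7 -155.4] [13.  12.9] 0.05843018740415573
meter [[474.6, 273.4, 18.0], [521.8, 64.9, 18.0], [424.0, 42.9, 18.0], [376.8, 248.7, 18.0]] [449.3 157.5  18. ]
collar [[447.5 157.4  62. ]]
[[383.8, 216.5, -2.5], [436.0, 218.8, 58.9], [469.8, 167.9, 62.6], [389.8, -244.2, -3.8], [403.4, -163.5, 9.4]]
tray [[465.2, -101.8, 12.0], [512.3, -362.1, 12.0], [426.2, -378.2, 12.0], [378.3, -118.7, 12.0]] [ 445.5 -240.2   12. ]
```

```bash
python3 - <<'E'
from h import *
from rig import *
s=observe(); g=get_image("wrist")
q=s["eef_rot"]; R0=Ro.from_quat([q[1],q[2],q[3],q[0]]).as_matrix()
print(np.round(R0,3).tolist())
c=-g["R"].T@g["t"]; print("cam in tool",np.round(R0.T@(c-s["tool_pos"]),1), "axes rows in tool",np.round(g["R"]@R0,3).tolist(), g["fx"],g["k1"])
cv2.imwrite("pics/w0.png",g["frame"][:,:,::-1])
# target: over c30, tool z down, tool x along cell x (yaw 10deg), two options
for yaw in (10,190):
    a=np.radians(yaw); x=np.array([np.cos(a),np.sin(a),0]); y=np.cross([0,0,-1],x)
    Rt=Ro.from_matrix(np.c_[x,y,[0,0,-1]])
    print(yaw,[np.round(v,2).tolist() for v in rowfor(s,[457,-319,330],Rt)])
E
```

```text
[[0.312, 0.0, 0.95], [-0.95, -0.0, 0.312], [0.0, -1.0, 0.0]]
cam in tool [ -0.2 -69.5  66.2] axes rows in tool [[1.0, -0.0, 0.0], [0.0, -0.258, -0.966], [0.0, 0.966, -0.258]] 326.4501679968398 -0.05091122771756467
10 [[-9.12, -7.91, -7.9], [-6.18, -1.04, 13.4]]
190 [[-8.15, 9.41, 9.41], [-6.18, -1.04, 13.4]]
```

View pics/w0.png

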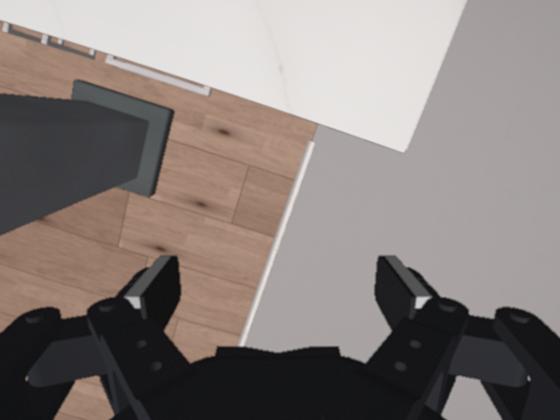

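```bash
python3 - <<'E'
from h import *
from rig import *
G={n:get_image(n) for n in("top","scene")}
print("top cam",np.round(-G["top"]["R"].T@G["top"]["t"]))
for o in ["wine_glass_2","jigger","wine_stopper","bottle_opener"]:
    for n in G:
        for d in find_in(n,o)[:3]:
            b=np.array(d["box"]); print(o,n,np.round(b),round(d["p"],2),"bottom on table",np.round(plane(G[n],[b[0],b[1]+b[3]/2],0)),np.round(plane(G[n],b[:2],0)))
a=G["top"]["frame"][130:300,340:500,::-1]
cv2.imwrite("pics/t1.png",cv2.resize(a,None,fx=3.5,fy=3.5,interpolation=cv2.INTER_CUBIC))
E
```

```text
top cam [ 245.  -92. 1483.]
wine_glass_2 top [421. 191.  47.  42.] 0.62 bottom on table [[ 536. -509.    0.]] [[ 597. -512.    0.]]
wine_glass_2 scene [364. 132.  27.  70.] 0.88 bottom on table [[ 544. -461.    0.]] [[ 675. -622.    0.]]
jigger top [292. 166.  19.  21.] 0.79 bottom on table [[ 638. -145.    0.]] [[ 669. -145.    0.]]
wine_stopper top [413. 251.  48.  34.] 0.44 bottom on table [[ 381. -478.    0.]] [[ 428. -480.    0.]]
wine_stopper top [185. 169.  11.  18.] 0.41 bottom on table [[635. 159.   0.]] [[661. 160.   0.]]
wine_stopper scene [187. 237.  16.  22.] 0.56 bottom on table [[645. 166.   0.]] [[680. 140.   0.]]
wine_stopper scene [359. 186.  17.  32.] 0.15 bottom on table [[ 442. -317.    0.]] [[ 490. -375.    0.]]
bottle_opener top [412. 251.  46.  32.] 0.66 bottom on table [[ 382. -475.    0.]] [[ 426. -477.    0.]]
```

View pics/t1.png

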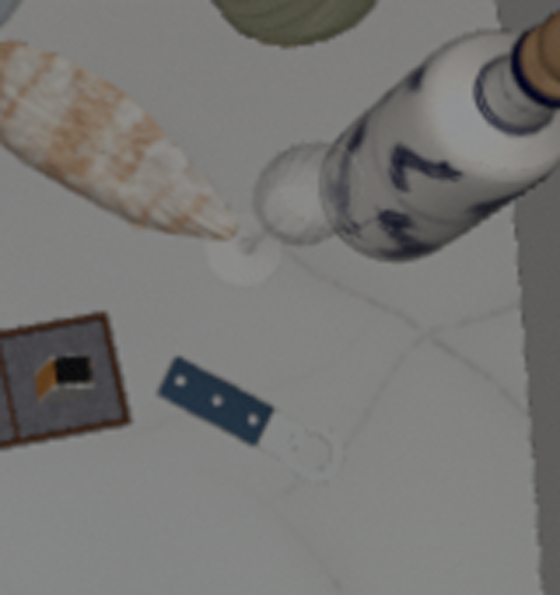

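The crop shows the opener at about (412,251) and the wine glass foot at about (409,202), roughly (550,-460) mm. That is clear of the path, so I'll move above the 30 mm cell.

```bash
python3 -m jog '[0,-10.2,0,-6.2,2.1,13.4,-1, 0,-10.2,0,-6.2,2.1,13.4,-1, 0,-10.2,0,-6.2,2.1,13.4,-1, 0,-10.2,0,-6.2,2.1,13.4,-1, 0,-10.2,0,-6.2,2.1,13.4,-1, 0,-10.2,0,-6.2,2.1,13.4,-1, 0,-10.2,0,-6.2,2.1,13.4,-1, 0,-10.2,0,-6.2,2.1,13.4,-1]'
python3 - <<'E'
from h import *
from rig import *
s=observe(); R=Ro.from_matrix(np.array([[np.cos(a:=np.radians(10)),0,-np.sin(a)],[np.sin(a),0,np.cos(a)],[0,-1,0]]))
print([np.round(v,2).tolist() for v in rowfor(s,[457,-319,250],R)])
E
```

```text
t: 2.05
tool_pos: [459.2, -315.5, 250.9]
eef_rot: [0.707, -0.707, 0.016, -0.016]
ft_force: [0.1, -0.3, -0.2]
finger_gap: 85.4
[[-0.01, -1.57, 0.0], [-0.08, 0.04, -0.14]]
```

```bash
python3 -m jog '[0,-1.6,0,-0.1,0,-0.1,-1, 0,-1.6,0,-0.1,0,-0.1,-1, 0,-1.6,0,-0.1,0,-0.1,-1]'
python3 - <<'E'
from h import *
from rig import *
s=observe();g=get_image("wrist");np.savez("w1.npz",**g,tool_pos=s["tool_pos"])
cv2.imwrite("pics/w1.png",g["frame"][:,:,::-1])
for o in ["cell30_center","cell40_center","cell20_center"]:
    print(o,[(np.round(d["box"]).tolist(),round(d["p"],2)) for d in find_in("wrist",o)][:4])
E
```

```text
t: 2.35
tool_pos: [454.6, -320.5, 251.4]
eef_rot: [0.705, -0.705, -0.06, 0.06]
ft_force: [0.4, 0.3, 0.2]
finger_gap: 85.2
cell30_center [([282.0, 200.0, 36.0, 59.0], 0.9), ([351.0, 338.0, 48.0, 52.0], 0.56)]
cell40_center [([294.0, 93.0, 47.0, 70.0], 0.78)]
cell20_center [([279.0, 8.0, 30.0, 12.0], 0.72)]
```

View pics/w1.png

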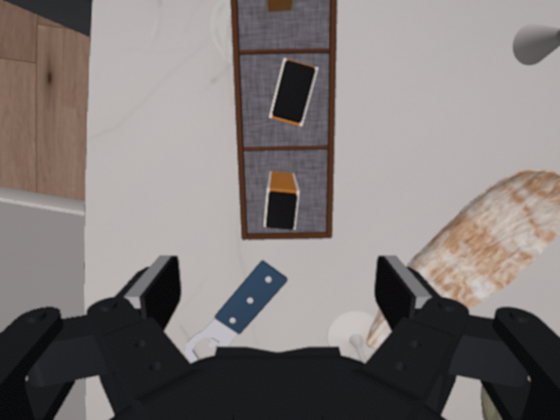

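The wrist view shows the 30 mm cell at (282,200) with its cap centred near (281,210) and an amber face toward the 40 mm cell. I'll measure the cap and the meter.

```bash
python3 - <<'E'
from h import *
g=dict(np.load("w1.npz"))
a=g["frame"][150:250,230:345,::-1]; cv2.imwrite("pics/w1z.png",cv2.resize(a,None,fx=6,fy=6,interpolation=cv2.INTER_CUBIC))
f=g["frame"].astype(int).max(2)
for n,(x0,x1,y0,y1) in {"c30":(258,305,175,236),"c40":(265,325,52,130)}.items():
    m=(f[y0:y1,x0:x1]<45).astype(np.uint8)
    k,l,st,ce=cv2.connectedComponentsWithStats(m); i=1+np.argmax(st[1:,4])
    cn=max(cv2.findContours((l==i).astype(np.uint8),0,1)[0],key=cv2.contourArea)[:,0]+[x0,y0]
    w=plane(g,cn,96); r=cv2.minAreaRect(w[:,:2].astype(np.float32))
    print(n,st[i],np.round(r[0],1),np.round(r[1],1),round(r[2],1))
print("cap depth pts",np.round(depth(g,[(281,205),(281,215),(294,95)]),1).tolist())
E
```

```text
c30 [  9  17  29  37 910] [ 457.5 -317.1] [18.6 26. ] 4.4
c40 [   9   10   40   60 1585] [ 451.4 -236.2] [35.  18.7] 85.2
cap depth pts [[456.9, -313.2, 95.8], [458.2, -320.8, 94.5], [452.4, -238.1, 96.2]]
```

View pics/w1z.png

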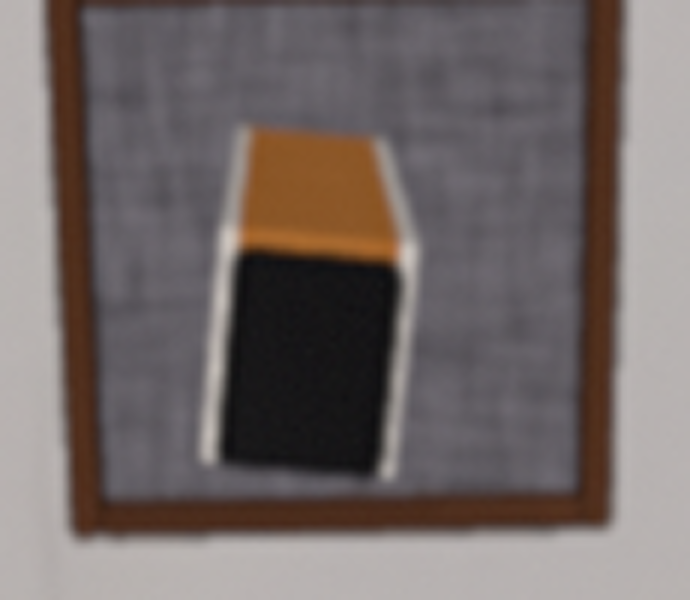

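```bash
cat >> h.py <<'E'
def Ry(yaw):
    a=np.radians(yaw); return Ro.from_matrix(np.array([[np.cos(a),0,-np.sin(a)],[np.sin(a),0,np.cos(a)],[0,-1,0]]))
def need(s,p,yaw):
    r,t=rowfor(s,p,Ry(yaw)); print(np.round(s["tool_pos"],1),"rows",np.round(r,2).tolist(),np.round(t,2).tolist())
E
python3 - <<'E'
from h import *
from rig import *
need(observe(),[457.5,-317.1,160],4.4)
E
```

```text
[ 454.2 -321.1  251.5] rows [0.0, 0.65, 0.0] [0.15, 3.66, 0.13]
```

```bash
python3 -m jog '[0,0.65,0,0.15,1.2,0.13,-1, 0,0.65,0,0.15,2.4,0.13,-1, 0,0.65,0,0.15,3.4,0.13,-1, 0,0.65,0,0.15,3.66,0.13,-1, 0,0.65,0,0.15,3.66,0.13,-1]'
python3 - <<'E'
from h import *
from rig import *
s=observe();g=get_image("wrist");np.savez("w2.npz",**g)
need(s,[457.5,-317.1,127],4.4)
cv2.imwrite("pics/w2.png",g["frame"][:,:,::-1])
for o in ["cell30_center"]:
    print(o,[(np.round(d["box"]).tolist(),round(d["p"],2)) for d in find_in("wrist",o)][:4])
E
```

```text
t: 3.05
tool_pos: [456.8, -316.8, 159.2]
eef_rot: [0.707, -0.706, -0.027, 0.028]
ft_force: [-0.2, 0.3, 0.5]
finger_gap: 85.6
[ 456.8 -316.8  159.2] rows [-0.01, 0.01, -0.01] [0.03, 1.29, -0.02]
cell30_center []
```

View pics/w2.png

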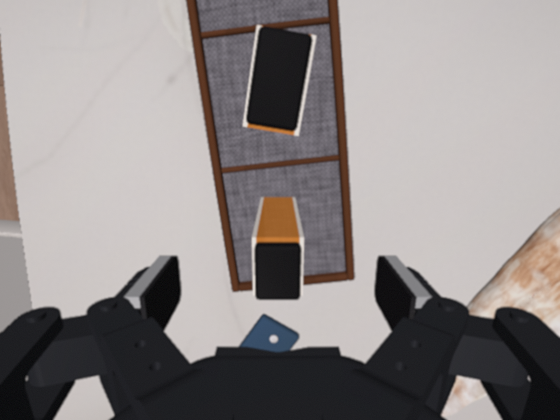

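The wrist view shows the 30 mm cell centred between the fingers and square to them, with its cap at (278,270). I'll re-measure from this closer view.

```bash
cat >> h.py <<'E'
def cap(g,x0,x1,y0,y1,z=96,th=45):
    f=g["frame"].astype(int).max(2)
    m=(f[y0:y1,x0:x1]<th).astype(np.uint8)
    k,l,st,ce=cv2.connectedComponentsWithStats(m); i=1+np.argmax(st[1:,4])
    cn=max(cv2.findContours((l==i).astype(np.uint8),0,1)[0],key=cv2.contourArea)[:,0]+[x0,y0]
    w=plane(g,cn,z); r=cv2.minAreaRect(w[:,:2].astype(np.float32))
    print(st[i]+[x0,y0,0,0,0],np.round(r[0],1),np.round(r[1],1),round(r[2],1)); return r
E
python3 - <<'E'
from h import *
from rig import *
g=dict(np.load("w2.npz")); cap(g,240,315,200,310)
print(np.round(depth(g,[(278,260),(278,270),(278,285)]),1).tolist())
E
```

```text
[ 256  244   44   55 2331] [ 457.6 -316.3] [19.1 26.5] 3.8
[[457.5, -310.9, 95.4], [457.8, -315.6, 95.7], [458.4, -323.0, 95.6]]
```

```bash
python3 -m jog '[0,0.08,0,0.03,0.7,0.02,-1, 0,0.08,0,0.03,1.28,0.02,-1, 0,0.08,0,0.03,1.28,0.02,-1, 0,0.08,0,0.03,1.28,0.02,-0.2, 0,0.08,0,0.03,1.28,0.02,0.2, 0,0.08,0,0.03,1.28,0.02,0.4, 0,0.08,0,0.03,1.28,0.02,0.6, 0,0.08,0,0.03,1.28,0.02,1]' 50; python3 -m jog '[0,0,0,0,0,0,1,0,0,0,0,0,0,1,0,0,0,0,0,0,1,0,0,0,0,0,0,1,0,0,0,0,0,0,1]'
python3 - <<'E'
from h import *
from rig import *
s=observe();g=get_image("wrist");np.savez("w3.npz",**g);print(np.round(s["tool_pos"],1))
cv2.imwrite("pics/w3.png",g["frame"][:,:,::-1])
E
```

```text
t: 3.95
tool_pos: [458.5, -316.7, 128.5]
eef_rot: [-0.706, 0.707, 0.024, -0.024]
ft_force: [0.4, 0.2, 4.6]
finger_gap: 23.3
t: 4.45
tool_pos: [458.5, -316.7, 128.5]
eef_rot: [-0.706, 0.707, 0.024, -0.024]
ft_force: [-0.4, -0.5, 6.6]
finger_gap: 23.5
[ 458.5 -316.7  128.5]
```

View pics/w3.png

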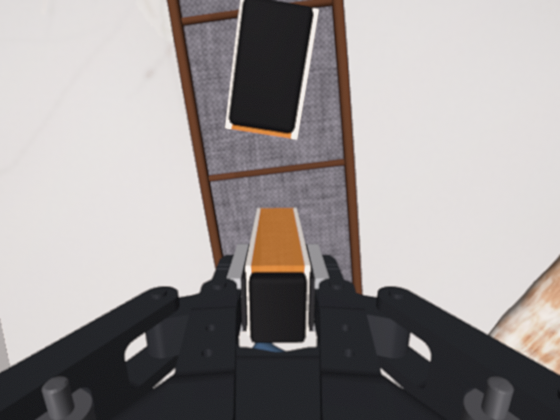

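The cell is held between the frosted faces and the wrist view shows it square in the pads, with a gap of 23.5 mm. Lifting now.

```bash
python3 -m jog '[0,0,0,0,-0.4,0,1,0,0,0,0,-1.2,0,1,0,0,0,0,-2.4,0,1,0,0,0,0,-3.6,0,1,0,0,0,0,-4.4,0,1,0,0,0,0,-4.4,0,1]'
python3 - <<'E'
from h import *
from rig import *
s=observe();need(s,[449,157,238],12.8)
E
```

```text
t: 5.1
tool_pos: [459.5, -317.4, 241.2]
eef_rot: [-0.706, 0.708, 0.025, -0.022]
ft_force: [0.1, -0.0, -1.1]
finger_gap: 23.4
[ 459.5 -317.4  241.2] rows [0.03, -1.12, 0.03] [0.86, 0.07, 18.96]
```

```bash
python3 -m jog '[0,-0.1,0,0.05,0,0.8,1,0,-0.3,0,0.1,0,2.2,1,0,-0.4,0,0.2,0,3.8,1,0,-0.5,0,0.3,0,5.4,1,0,-0.6,0,0.4,0,7,1,0,-0.7,0,0.5,0,8.6,1,0,-0.8,0,0.5,0,10.2,1,0,-0.9,0,0.6,0,11.8,1]' && python3 -m jog '[0,-0.1,0,0,0,1.6,1,0,-0.2,0,0.1,0,3.2,1,0,-0.2,0,0.2,0,4.8,1,0,-0.2,0,0.25,0,6.2,1,0,-0.2,0,0.26,0,7.1,1,0,-0.2,0,0.26,0,7.1,1,0,-0.2,0,0.26,0,7.1,1]'
python3 - <<'E'
from h import *
from rig import *
s=observe();need(s,[449,157,238],12.8);g=get_image("wrist");np.savez("w4.npz",**g)
cv2.imwrite("pics/w4.png",g["frame"][:,:,::-1])
E
```

```text
t: 5.9
tool_pos: [451.9, -19.6, 236.7]
eef_rot: [0.704, -0.704, -0.068, 0.069]
ft_force: [0.6, 0.1, -1.5]
finger_gap: 23.2
t: 6.6
tool_pos: [424.8, 154.3, 237.0]
eef_rot: [-0.702, 0.703, 0.078, -0.079]
ft_force: [-0.0, 0.8, -1.6]
finger_gap: 23.1
[424.8 154.3 237. ] rows [0.01, -0.01, -0.01] [0.97, -0.04, -0.11]
```

View pics/w4.png

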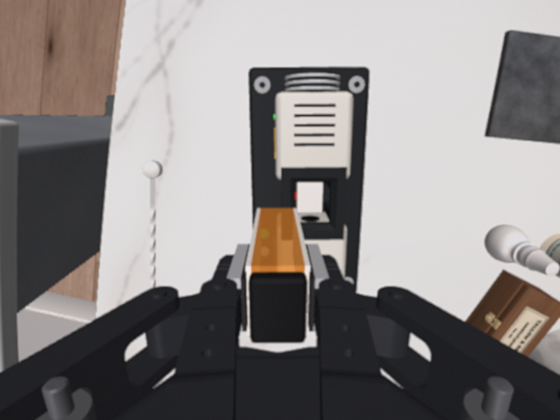

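The wrist view shows the meter nearly square to the tool, with the well at about (310,205) and partly hidden by the held cell. The cell still sits square in the pads. I'll back off along -y for a clear view of the well.

```bash
python3 -m jog '[0,0,0,0.5,0,-1,1,0,0,0,1,0,-1.9,1,0,0,0,1,0,-1.9,1,0,0,0,1,0,-1.9,1]'
python3 - <<'E'
from h import *
from rig import *
g=get_image("wrist");s=observe();np.savez("w5.npz",**g,tp=s["tool_pos"],q=s["eef_rot"])
cv2.imwrite("pics/w5.png",g["frame"][:,:,::-1])
a=g["frame"][60:300,190:370,::-1]; cv2.imwrite("pics/w5z.png",cv2.resize(a,None,fx=2.5,fy=2.5,interpolation=cv2.INTER_CUBIC))
a=g["frame"][100:200,230:330,::-1]; cv2.imwrite("pics/w5zz.png",cv2.resize(a,None,fx=6,fy=6,interpolation=cv2.INTER_CUBIC))
E
```

```text
t: 7.05
tool_pos: [460.3, 112.2, 237.5]
eef_rot: [0.703, -0.703, -0.077, 0.077]
ft_force: [1.2, -0.8, -2.0]
finger_gap: 23.2
```

View pics/w5z.png

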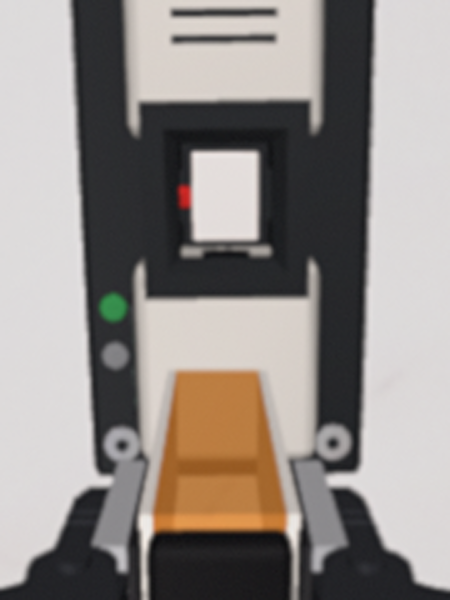

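View pics/w5zz.png

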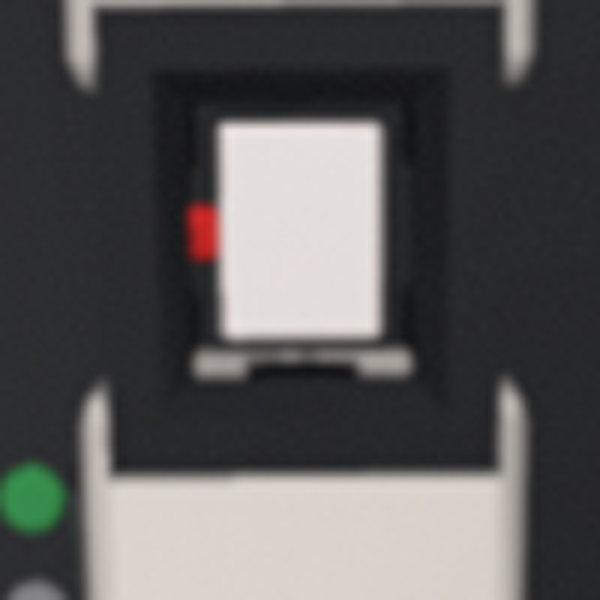

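The zooms show the well clearly: the white plate has corners near (266,120) to (294,157), with the red pointer at left. The held cell's +y clear face is in view, its lower edge at row ~209 and upper edge at row ~270. I'll compute the fit.

```bash
python3 - <<'E'
from h import *
g=dict(np.load("w5.npz")); print(g["tp"], "yaw",np.degrees(np.arctan2(*(Ro.from_quat(np.roll(g["q"],-1)).as_matrix()[[1,0],0]))))
Z=lambda l,f,o:[(u/f+o[0]-.5+.5/f,v/f+o[1]-.5+.5/f) for u,v in l]
pl=plane(g,Z([(217,122),(382,122),(382,340),(222,340)],6,(230,100)),34); print("plate",np.round(pl[:,:2],1).tolist(),pl.mean(0).round(1), np.linalg.norm(np.diff(pl,axis=0),axis=1).round(1))
ld=plane(g,Z([(153,70),(452,70),(450,402),(165,400)],6,(230,100)),62); print("lead",np.round(ld[:,:2],1).tolist(),ld.mean(0).round(1), np.linalg.norm(np.diff(ld,axis=0),axis=1).round(1))
bl=plane(g,Z([(95,8),(503,8),(500,470),(110,475)],6,(230,100)),62); print("block",np.round(bl[:,:2],1).tolist(),bl.mean(0).round(1))
for n,P in dict(plate=pl,lead=ld,block=bl).items():
    for i,j in((2,1),(3,0)):
        d=P[j]-P[i]; print(n,"yaw",round(np.degrees(np.arctan2(-d[0],d[1])),1))
    d=P[1]-P[0]; print(n,"x yaw",round(np.degrees(np.arctan2(d[1],d[0])),1)); d=P[2]-P[3]; print(n,"x yaw",round(np.degrees(np.arctan2(d[1],d[0])),1))
b=plane(g,Z([(175,372),(262,372)],2.5,(190,60)),g["tp"][2]-122.5); t=plane(g,Z([(145,525),(297,525)],2.5,(190,60)),g["tp"][2]-40.5)
T=Ro.from_quat(np.roll(g["q"],-1))
print("cell edge in tool: bottom",T.inv().apply(b-g["tp"]).round(1).tolist(),"top",T.inv().apply(t-g["tp"]).round(1).tolist())
# edge detection check of table depth
print(np.round(depth(g,[(278,215),(240,190)]),1).tolist())
E
```

```text
[459.95194819 112.64797875 237.51587236] yaw 12.558383648047423
plate [[437.6, 174.4], [459.3, 179.3], [466.0, 150.7], [444.4, 145.9]] [451.8 162.6  34. ] [22.3 29.4 22.2]
lead [[429.7, 178.9], [464.9, 186.7], [474.2, 147.6], [439.2, 140.1]] [452.  163.3  62. ] [36.1 40.2 35.7]
block [[421.5, 184.5], [469.2, 195.1], [482.4, 140.6], [434.3, 129.3]] [451.9 162.4  62. ]
plate yaw 13.2
plate yaw 13.4
plate x yaw 12.5
plate x yaw 12.5
lead yaw 13.3
lead yaw 13.8
lead x yaw 12.5
lead x yaw 12.1
block yaw 13.6
block yaw 13.1
block x yaw 12.5
block x yaw 13.3
cell edge in tool: bottom [[-9.6, 122.5, 12.7], [11.7, 122.5, 12.7]] top [[-9.7, 40.5, 11.6], [12.7, 40.5, 11.6]]
[[458.6, 125.3, 128.9], [426.6, 107.8, 12.0]]
```

```bash
python3 - <<'E'
from h import *
for n,tp,q in (("w3.npz",[458.5,-316.7,128.5],[-.706,.707,.024,-.024]),("w4.npz",[424.8,154.3,237.0],[-.702,.703,.078,-.079]),("w5.npz",None,None)):
    g=dict(np.load(n))
    if tp is None: tp,q=g["tp"],g["q"]
    T=Ro.from_quat(np.roll(q,-1)); tp=np.array(tp)
    # corners of glass top/cap via column/row profile
    f=g["frame"].astype(int)
    amb=((f[...,0]-f[...,2])>60)
    ys,xs=np.where(amb[195:300,235:330]); print(n,"amber rows",ys.min()+195,ys.max()+195,"cols",xs.min()+235,xs.max()+235)
    cn=[(278,ys.min()+195-.5)]; w=plane(g,cn,tp[2]-122.5); print(" bottom edge",T.inv().apply(w-tp).round(1))
    cn=[(278,ys.max()+195+.5)]; w=plane(g,cn,tp[2]-40.5); print(" top edge",T.inv().apply(w-tp).round(1))
    for r in (265,300,338): print(r,[int(v) for v in f[r,240:320:4].max(1)])
    w=plane(g,[(278,300)],tp[2]-32.5); 
    print([int(v) for v in f[262:350,278].max(1)])
E
```

```text
w3.npz amber rows 208 272 cols 251 304
 bottom edge [[  1.4 122.5  14.1]]
 top edge [[ 1.2 40.5 11.2]]
265 [151, 90, 225, 187, 187, 193, 197, 197, 199, 199, 198, 198, 198, 195, 196, 197, 207, 227, 119, 151]
300 [28, 46, 197, 32, 37, 36, 36, 35, 35, 35, 34, 31, 32, 30, 30, 29, 25, 156, 53, 28]
338 [225, 228, 229, 35, 37, 36, 36, 35, 34, 34, 34, 33, 32, 32, 30, 30, 92, 228, 228, 167]
[176, 174, 181, 196, 214, 221, 221, 222, 213, 172, 102, 40, 21, 23, 25, 26, 31, 35, 38, 38, 38, 36, 34, 33, 33, 34, 34, 31, 35, 34, 36, 33, 33, 32, 33, 34, 32, 33, 34, 34, 33, 34, 33, 32, 33, 33, 34, 33, 34, 35, 34, 35, 34, 34, 33, 33, 33, 34, 32, 34, 33, 35, 33, 35, 34, 34, 34, 33, 34, 34, 34, 34, 34, 33, 34, 35, 33, 33, 29, 48, 116, 190, 229, 229, 200, 144, 99, 86]
w4.npz amber rows 195 272 cols 251 304
 bottom edge [[  1.3 122.5  22. ]]
 top edge [[ 1.3 40.5 11. ]]
265 [145, 84, 216, 178, 179, 170, 168, 168, 169, 175, 201, 208, 207, 207, 184, 183, 193, 217, 113, 144]
300 [26, 43, 202, 26, 33, 32, 30, 30, 31, 30, 31, 28, 28, 29, 30, 28, 21, 144, 49, 23]
338 [211, 219, 219, 32, 33, 32, 32, 32, 30, 29, 29,
[... 468 characters left out ...]
1.6 122.5  13.3]]
 top edge [[ 1.5 40.5 10.5]]
265 [141, 83, 211, 175, 174, 197, 201, 201, 199, 203, 205, 204, 204, 204, 179, 180, 190, 212, 111, 141]
300 [25, 44, 197, 27, 31, 31, 31, 31, 30, 30, 29, 27, 29, 28, 28, 26, 21, 141, 47, 22]
338 [211, 219, 221, 32, 32, 30, 30, 30, 28, 29, 30, 28, 26, 26, 26, 24, 87, 220, 219, 155]
[188, 187, 192, 205, 220, 224, 225, 227, 220, 178, 106, 40, 20, 20, 22, 24, 28, 33, 36, 37, 34, 32, 30, 29, 29, 30, 28, 29, 29, 29, 30, 29, 28, 30, 28, 30, 29, 31, 29, 29, 28, 28, 29, 30, 28, 30, 29, 29, 29, 31, 29, 29, 28, 29, 30, 28, 29, 30, 29, 29, 29, 29, 29, 29, 29, 28, 29, 29, 29, 27, 30, 29, 29, 29, 29, 29, 29, 28, 24, 42, 106, 172, 210, 216, 217, 218, 218, 219]
```

```bash
python3 - <<'E'
from h import *
a=dict(np.load("w5.npz"))["frame"][195:375,200:360,::-1]; cv2.imwrite("pics/w5c.png",cv2.resize(a,None,fx=3.3,fy=3.3,interpolation=cv2.INTER_CUBIC))
E
```

```text
(no output)
```

View pics/w5c.png

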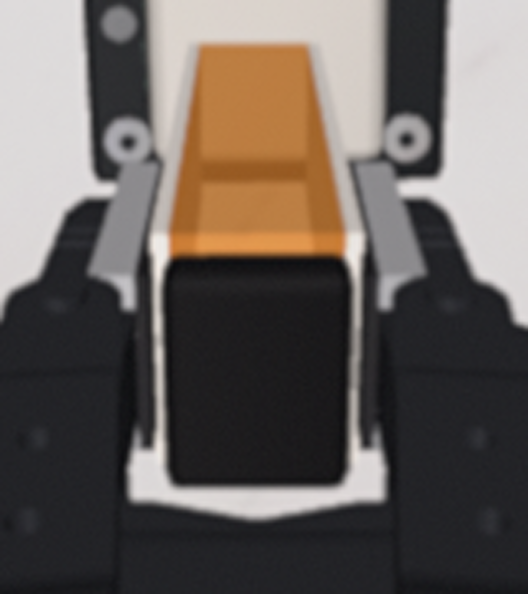

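```bash
python3 - <<'E'
from h import *
g=dict(np.load("w5.npz")); tp,q=g["tp"],g["q"]; T=Ro.from_quat(np.roll(q,-1))
c=-g["R"].T@g["t"]; print("cam in tool",T.inv().apply(c-tp).round(1))
f=lambda uv,y:T.inv().apply(plane(g,uv,tp[2]-y)-tp).round(1).tolist()
print("bottom",f([(278,208)],122.5),"top",f([(247.5,265.3),(308,265.3)],40.5),"capfront",f([(278,272.5)],32.5),"capback",f([(278,341.3)],32.5))
# predicted pixels for cell centred at (0,z)
for z in(-2,-1,0,1,2):
    P=np.array([[0,122.5,z+15],[0,40.5,z+15],[0,32.5,z+13],[0,32.5,z-13]]); print(z,proj(g,T.apply(P)+tp).round(1).tolist())
P=np.array([[-12,122.5,15],[12,122.5,15],[-12,40.5,15],[12,40.5,15.]]); print(proj(g,T.apply(P)+tp).round(1).tolist())
# pads
E
```

```text
cam in tool [  1.3 -69.5  64.9]
bottom [[1.6, 122.5, 13.0]] top [[-9.7, 40.5, 13.4], [12.5, 40.5, 13.4]] capfront [[1.5, 32.5, 14.5]] capback [[1.5, 32.5, -13.3]]
-2 [[275.4, 208.1], [274.0, 266.3], [273.8, 281.6], [274.0, 345.2]]
-1 [[275.4, 206.5], [274.0, 263.8], [273.8, 279.0], [274.0, 342.9]]
0 [[275.4, 204.9], [274.0, 261.3], [273.8, 276.4], [274.0, 340.6]]
1 [[275.4, 203.3], [274.0, 258.8], [273.7, 273.7], [274.0, 338.3]]
2 [[275.4, 201.7], [274.0, 256.3], [273.7, 271.1], [274.0, 335.9]]
[[255.6, 204.9], [295.1, 204.9], [241.2, 261.3], [306.8, 261.3]]
```

```bash
python3 - <<'E'
from h import *
from rig import *
need(observe(),[450.2,164.3,193],13.0)
E
```

```text
[460.  112.6 237.5] rows [-0.0, -0.06, -0.01] [0.07, 1.78, 2.1]
```

```bash
python3 -m jog '[0,-0.06,0,0.07,0,1,1,0,-0.06,0,0.07,0.3,2.1,1,0,-0.06,0,0.07,1.2,2.1,1,0,-0.06,0,0.07,1.78,2.1,1,0,-0.06,0,0.07,1.78,2.1,1,0,-0.06,0,0.07,1.78,2.1,1,0,-0.06,0,0.07,1.78,2.1,1]'
python3 - <<'E'
from h import *
from rig import *
g=get_image("wrist");s=observe();need(s,[450.2,164.3,193],13.0);np.savez("w6.npz",**g,tp=s["tool_pos"],q=s["eef_rot"])
a=g["frame"][120:360,180:380,::-1]; cv2.imwrite("pics/w6z.png",cv2.resize(a,None,fx=2.5,fy=2.5,interpolation=cv2.INTER_CUBIC))
g=get_image("scene"); a=g["frame"][180:330,180:310,::-1]; cv2.imwrite("pics/s6z.png",cv2.resize(a,None,fx=4,fy=4,interpolation=cv2.INTER_CUBIC))
E
```

```text
t: 7.8
tool_pos: [450.9, 165.2, 194.3]
eef_rot: [0.703, -0.702, -0.081, 0.081]
ft_force: [-0.2, 0.8, -1.5]
finger_gap: 23.2
[451.1 165.2 194.4] rows [-0.0, 0.02, 0.01] [-0.04, 0.06, -0.03]
```

View pics/w6z.png

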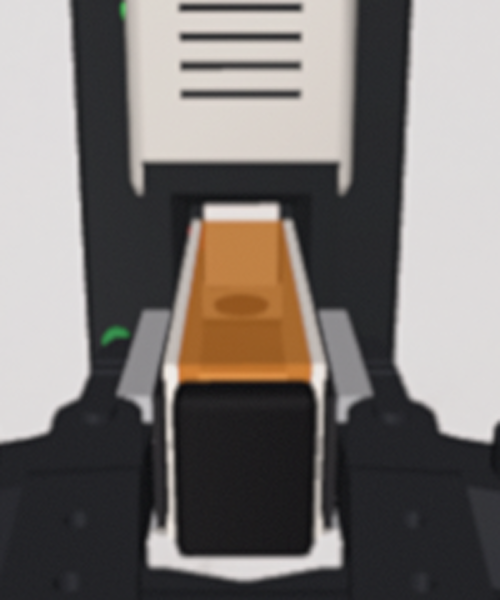

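View pics/s6z.png

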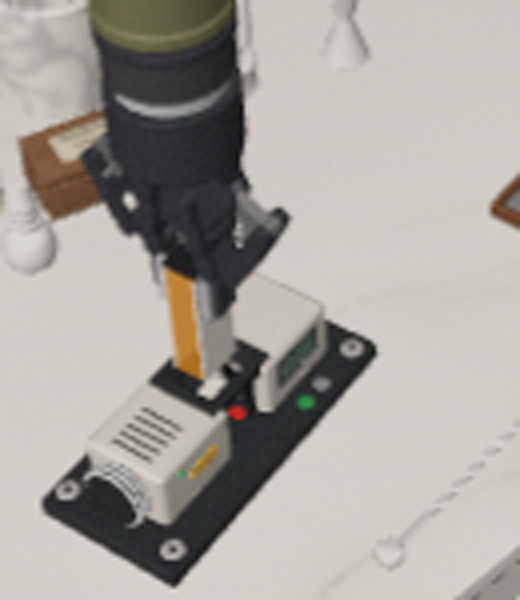

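```bash
python3 - <<'E'
from h import *
g=dict(np.load("w6.npz")); tp,q=g["tp"],g["q"]; T=Ro.from_quat(np.roll(q,-1))
Z=lambda u,v:(u/2.5+180-.3,v/2.5+120-.3)
f=lambda uv,z:T.inv().apply(plane(g,uv,z)-tp).round(1).tolist()
print("plate +y edge",f([Z(204,204),Z(279,204)],34))
print("lead +y edge",f([Z(172,195),Z(312,195)],62))
print("block +y edge",f([Z(143,162),Z(340,162)],62))
print("cell bottom",f([Z(192,220),Z(291,220)],tp[2]-122.5),"top",f([Z(167,363),Z(322,363)],tp[2]-40.5))
E
```

```text
plate +y edge [[-10.9, 160.4, 8.4], [10.9, 160.4, 8.4]]
lead +y edge [[-17.6, 132.4, 17.7], [18.0, 132.4, 17.7]]
block +y edge [[-24.7, 132.4, 26.2], [24.9, 132.4, 26.3]]
cell bottom [[-11.9, 122.5, 13.8], [12.2, 122.5, 13.8]] top [[-10.5, 40.5, 14.2], [12.3, 40.5, 14.2]]
```

The well, cell and lead-in line up within about 0.5 mm in x. In y the cell is about 1 mm too far toward the lamp. I'll correct that and lower it to just above the lift.

```bash
python3 -m jog '[0,0,0,0,0,-0.03,1,0,0,0,0,0.2,-0.03,1,0,0,0,0,0.4,-0.03,1,0,0,0,0,0.6,-0.03,1,0,0,0,0,0.8,-0.03,1,0,0,0,0,0.8,-0.03,1]'; python3 -c "
from rig import *;s=observe();print(s['ft_force'],s['moment'],s['tool_pos'])"
```

```text
t: 8.5
tool_pos: [450.1, 164.1, 172.4]
eef_rot: [-0.702, 0.703, 0.08, -0.082]
ft_force: [-0.2, -0.0, -1.1]
finger_gap: 23.5
[-0.20740589 -0.02611374 -1.11255434] [ 0.0199236  -0.01954273  0.01270473] [450.11074538 164.08796684 172.37644269]
```

The underside is now about 12 mm into the well with no side forces. I'll keep lowering.

```bash
python3 -m jog '[0,0,0,0,0.15,0,1,0,0,0,0,0.3,0,1,0,0,0,0,0.45,0,1,0,0,0,0,0.6,0,1,0,0,0,0,0.75,0,1,0,0,0,0,0.75,0,1]'; python3 -c "
from rig import *;s=observe();print(s['ft_force'],s['moment'],s['tool_pos'])"
```

```text
t: 9.1
tool_pos: [450.8, 164.4, 154.5]
eef_rot: [0.702, -0.702, -0.081, 0.081]
ft_force: [-0.9, 0.1, 1.9]
finger_gap: 23.5
[-0.92492461  0.08698461  1.8842121 ] [-0.10528397  0.2078257   0.01779998] [450.77932311 164.37906412 154.48404202]
```

```bash
python3 -m jog '[0,0,0,0,0.12,0,1,0,0,0,0,0.24,0,1,0,0,0,0,0.36,0,1,0,0,0,0,0.46,0,1,0,0,0,0,0.46,0,1]'; python3 -m jog '[0,0,0,0,0.04,0,1,0,0,0,0,0.04,0,1]';python3 -m jog '[0,0,0,0,0.04,0,1,0,0,0,0,0.04,0,1]'; python3 -m jog '[0,0,0,0,0.04,0,1,0,0,0,0,0.04,0,1]'
```

```text
t: 9.6
tool_pos: [450.9, 164.4, 143.1]
eef_rot: [0.703, -0.702, -0.081, 0.081]
ft_force: [-0.9, -0.6, 5.7]
finger_gap: 22.8
t: 9.8
tool_pos: [450.8, 164.4, 142.3]
eef_rot: [0.702, -0.702, -0.081, 0.081]
ft_force: [-0.8, -0.4, 4.5]
finger_gap: 23.4
t: 10.0
tool_pos: [450.9, 164.4, 141.5]
eef_rot: [0.702, -0.702, -0.081, 0.081]
ft_force: [-1.7, -0.1, 7.0]
finger_gap: 23.5
t: 10.2
tool_pos: [450.9, 164.4, 141.4]
eef_rot: [0.703, -0.702, -0.081, 0.081]
ft_force: [-4.9, -2.3, 17.3]
finger_gap: 23.3
```

The stop is reached: force jumped from 7 to 17 N at z 141.4, where 141.5 was predicted. I'll check with pictures.

```bash
python3 -m jog '[0,0,0,0,0,0,1,0,0,0,0,0,0,1,0,0,0,0,0,0,1]'
python3 - <<'E'
from h import *
from rig import *
g=get_image("wrist");np.savez("w7.npz",**g)
a=g["frame"][120:360,180:380,::-1]; cv2.imwrite("pics/w7z.png",cv2.resize(a,None,fx=2.5,fy=2.5,interpolation=cv2.INTER_CUBIC))
g=get_image("scene"); cv2.imwrite("pics/s7z.png",cv2.resize(g["frame"][150:330,160:400,::-1],None,fx=3.3,fy=3.3,interpolation=cv2.INTER_CUBIC))
s=observe();print(s["ft_force"],s["tool_pos"],s["finger_gap"],s["t"])
E
```

```text
t: 10.5
tool_pos: [450.9, 164.4, 141.4]
eef_rot: [0.703, -0.702, -0.081, 0.081]
ft_force: [-4.6, -1.2, 16.7]
finger_gap: 23.6
[-4.8258469  -1.68950736 16.24206507] [450.91108539 164.43800787 141.3780985 ] 23.373459146739815 10.6
```

View pics/w7z.png

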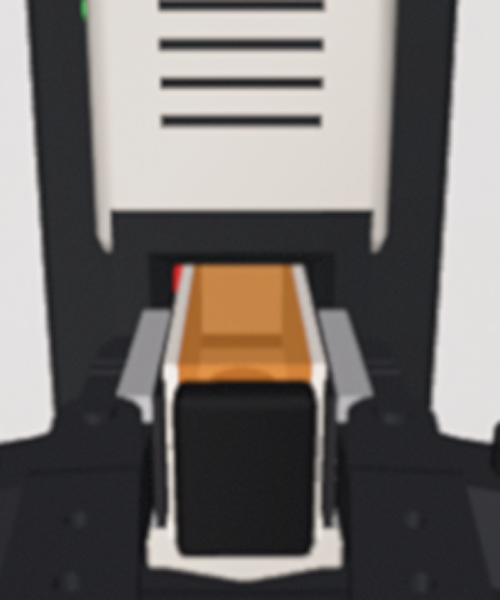

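View pics/s7z.png

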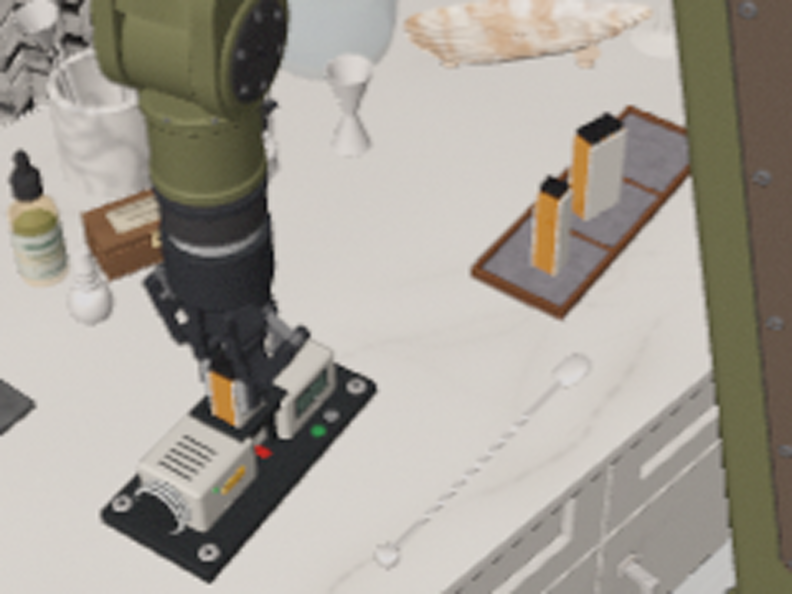

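The wrist view shows the cell seated in the well, unslipped in the pads (cap at the same image rows as before). The scene view shows the other two cells still standing in the tray. Handing in.

```bash
python3 -c "
from rig import *;print(finish_job());s=observe();print(s['ft_force'],s['tool_pos'],s['finger_gap'])"
```

```text
the job is handed in; nothing more can be done
None
the job is handed in; nothing more can be done
```

The 30 mm check cell is in the meter's well, pressed to the lower stop, and the arm was still holding it there when I handed the job in at about 10.6 s.

I gripped it at 50 N on its two frosted faces. It went in upright with its clear faces toward the lamp and the detector.

**Last checks:**
- **At the stop:** the upward force rose from about 7 N to 16–17 N at a tool height of 141.4 mm. I had predicted 141.5 mm, so the push is past the 7.3 N spring and onto the stop.
- **Grip:** the finger gap stayed at about 23.4 mm, and the cell showed no slip in the wrist pictures.
- **Surroundings:** the 20 and 40 mm cells still stand in their bays, and nothing else on the bar looked disturbed in the final scene view.

**What disagreed or was not checked:**
- **Well position:** my first reading of the well from the top camera was about 5 mm off in y, because I had used the wrong height for that point. I used the wrist camera's position instead.
- **Side force:** a side force of about 5 N appeared at the stop.
- **Lift travel:** I did not measure the lift travel directly; it is inferred from height and force.

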